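# Weigh a cast bracket on the hook scale and mark the reading

### The job

Weigh the blue cast bracket: hang it by its eye on the hook of the spring scale, lowering it gently so that the hook neither jerks nor is pushed or bumped, let go of it and wait until it hangs still. Then slide the yellow marker down the gauge until its flag is level with the red pointer, and leave the bracket hanging and the other things on the bench as they are.

Things in the scene. Friction and masses are not known exactly. Their poses are not given: they have to be found in the camera images.
- bracket_center (a point): Blue cast T-bracket, 126 mm tall, loose, upright at the start, weight 3.8 to 9.3 N (unknown). Point: half-way up, 63 mm above its underside; z up. Foot 56 (x) x 66 (y) x 8 mm; upright plate 12 mm thick (x), 40 mm wide (y). The eye, a window right through the plate along x, is 24 mm wide, 46 to 88 mm above the underside, with a V roof. Yaw and yaw + pi look alike.
- bracket_grip (a point): Middle of the bracket's solid top tab (40 mm wide along y, 12 mm thick along x, 90 to 126 mm above the underside), 108 mm above the underside; axes as bracket_center. Best gripped here from above across the 40 mm width, so that the fingers pass on both sides of the hook bar.
- bracket_eye (a point): Point just under the top of the eye's roof, 84.7 mm above the bracket's underside; it coincides with hook_seat when the bracket hangs fully on the hook. Axes as bracket_center.
- scale: Hook spring scale, fixed to the bench but placed anew each time: dark column 38 x 40 mm, 255 mm tall, on a grey base 140 x 150 x 16 mm. Origin under the column's middle, z up. The hook arm sticks out along -x at about 214 mm height; the white gauge with red pointer and yellow marker is on the -y side.
- hook_seat (a point): Middle of the hook's seat, 124 mm in front (-x) of the column's middle; axes as scale. Steel bar 6 mm thick; the seat is its low part, 22 mm long in x, centre line here, 200 mm above the bench unloaded. On both sides it rises 14 mm: to the arm (+x) and to the upturned tip, 17 mm away in -x. The hook spans 3 mm below to 17 mm above this point. Pass an eye over the tip along +x, then lower it.
- hook_arm (a joint): Downward travel of the hook arm, with red carriage and pointer, in m; 0 unloaded, end stop at 0.095. The spring is 120 N/m (1.2 N for each 10 mm, from 0), lightly damped: a load let go while the hand still carries or presses more than about 0.6 N makes the hook jump. More than 86 mm (10.3 N) overloads the scale; faster than 0.06 m/s counts as a jerk.
- pointer (a point): Red pointer on the white gauge plate, bar 30 mm long, 3 mm thick; it moves down with the hook arm, 50 mm below the seat's height. Axes as scale.
- marker_flag (a point): The middle of the yellow marker's flat flag (3 mm thick) on the gauge plate beside the pointer; it is level with the pointer when their heights are equal (within 4 mm).
- marker_knob (a point): Middle of the marker's yellow knob, an upright cylinder 16 mm across and 32 mm tall on a 6 mm stem, 158 mm above the flag's height; from the column's middle 55 mm to -y and 12 mm to +x. Grip it from above across the scale's x and move it down; flag and knob move together.
- marker (a joint): Downward travel of the marker in m, 0 at the top, 0.09 at its lower stop; it equals the hook arm's travel when flag and pointer are level. Stays where it is left (friction 2.5 N).
- spray_can: Bystander: upright can, 60 mm across, 170 mm tall; origin in its underside.
- tape_roll: Bystander: green roll lying flat, 96 mm across, 24 mm tall; origin in its underside.
- paint_tin: Bystander: tin with a metal lid, 84 mm across, 95 mm tall; origin in its underside.

How it is judged:
By the outcome, as a careful person would: the job done as asked, in the order asked, and still so for the second after the job is handed in, with the robot touching nothing.
It also fails if it takes over 72 s, if anything falls off the work surface, if the arm or the gripper's body presses on something with over 40 N, if the wrist force passes 120 N, or if a joint passes its speed limit or range.

### The arm

A 6-joint arm with a two-finger parallel gripper is mounted at the origin on the work surface. World frame = base frame: x ahead of the robot, y to its left, z up, the work surface at z = 0. Lengths are in m, angles in rad, forces in N, time in s.
With the tool pointing down it reaches from about 0.3 to 0.775 m from the base axis. Payload 14.6 kg.
Tool frame: the origin (TCP) lies midway between the tips of the shut fingers; the grasp point (between the pads) lies 19 mm behind it (ctrl.hold_point_z is the distance from the TCP to the grasp point, in m); z points along the fingers, x is the direction in which the jaws open and shut, and the axes are right-handed (so a half turn about z gives the same grasp; the last joint's range is limited). The gripper opens to 94 mm and grips with 3 to 60 N. Pads are 16 mm wide; open, the fingers measure 119 mm over their backs; the gripper's body (75 mm by 177 mm) begins 78 mm behind the grasp point.
Start: joints at [-1.404, 0.3, 1.521, -0, 1.321, -0.067], TCP at [0.127, -0.535, 0.205] pointing down, gripper open.
Joint ranges: [-3.03, 3.03], [-0.79, 2.21], [0.23, 2.52], [-1.04, 4.18], [0, 3.07], [-2.55, 2.55]. Speed limits (rad/s): [2.22, 2.22, 2.57, 3.14, 3.14, 3.14].

### API

Orientations are given as [roll, pitch, yaw] about the fixed x, y, z axes, in that order (R = Rz(yaw) Ry(pitch) Rx(roll)).
In Python, from station import ctrl, viewer, ticket, nets gives the robot as it stands.
- The arm moves only by the tool carry_out, never from a script. Its argument "commands" is one flat list of numbers, 7 for each row, row after row: the closure, from -1 (fully open) to 1 (shut), so that 0 is half open, then the shift along the world's x, y, z in cm, then the turn, a rotation vector about the world's x, y, z in rad. In form: [gripper, tx, ty, tz, ax, ay, az, gripper, tx, ty, tz, ax, ay, az, ...]. A call has 1 to 12 rows; each row is the pose to reach, as a shift and turn from the pose measured when the call began; what a row does not reach only later rows make up. A row lasts 1/12 s, in which the tool goes at most 41.7 mm and 7.16 degrees, less where a joint would pass 70% of its speed; a pose out of reach is approached as far as the arm can. A call with a gripper value outside its range is refused whole. The fingers move at their own pace and stop on an object; "force" is the grip in N (left out, the last holds). Time passes only in rows, so rows that repeat a pose let the fingers close. It gives the time, the measured TCP pose, the force and the opening at its end, in the units of the state.
- ctrl.get_obs(): the state, without advancing time (a new reading comes with each control period).
- viewer.camera(name): name is "side" or "top" or "wrist"; returns (picture, depth): 480x640x3 uint8, blue, green, red; 480x640 float32, m along the optical axis (not along the pixel's ray), 0 where there is no reading.
- viewer.camera_info(name): a dict with "fx", "fy", "cx", "cy" (pixels), "D" ([k1, k2, p1, p2, k3] as OpenCV has them; the pictures are not rectified), "R" (3x3) and "t" (3): a world point X has camera coordinates R X + t. Camera axes: x right, y down, z forward; pixel columns grow to the right and rows downward; lengths in m; the calibration is good to about 2 mm. A picture is of the moment at which its call begins: read the wrist's pose just before it. camera_info takes no time and is no camera call; for the wrist camera it gives the pose at the moment of the call.
- ticket.hand_in(): hands the job in, once; it reports no verdict.
Trained networks look in the newest picture that a camera, given by its name, has taken for a name from the list of things; names that differ only in an ending like _2 or _b are one class to them, and where a whole thing is asked for, a point or a joint stands for the part that bears it (a point fixed in the world has none). Each returns a list of dicts, best first, with "confidence" (0 to 1); they miss things now and then, are a little off and sometimes report something else, mostly with a low value. They report only what shows in the picture. A call takes as long as a camera call.
- nets.silhouettes(camera, thing): "region" (480x640 bool, what is visible of it) and "extent" ([left, top, right, bottom] in pixels, round what is visible of it).
The state is a dict: "time_s": time; "qpos": joint angles; "joint_vel": joint speeds; "tau": joint torques, N m; "ee_pos": TCP position; "eef_rot": TCP orientation; "force": force on the tool from outside, world axes, zero at the start; "moment": the same for the moment, N m; "grip_width": finger opening in m.
Only numpy, scipy, OpenCV 4.12 (cv2) and the standard library are available. Lean on these libraries where they do the work, as an engineer would, in place of code of your own. Each camera call takes 0.05 s, during which the arm holds its last target. There are 200 camera calls.

## Working session

There is one attempt and no reset: what is moved stays moved. The work goes in short steps, Python scripts to look and compute and a tool call to move; the robot and the scene stay as the last step left them, time stands still between calls to the robot, and variables do not carry over. Pictures are saved under pics/ and viewed, about 8 in all and at most 12, crops included, and the job is handed in when it is done.

Besides the shell and the picture viewer there is one more tool, called after "Request:" as name(argument=value, ...), one argument or row to a line, values as JSON. carry_out: Moves the arm, as the interface text tells. Its arguments: {"type":"object","properties":{"commands":{"type":"array","items":{"type":"number"}},"force":{"type":"number"}},"required":["commands"]}

```bash
mkdir -p pics; ls
cat > h.py <<'E'
import numpy as np, cv2
from station import ctrl, viewer, ticket, nets
def cloud(cam, depth, mask=None):
    i=viewer.camera_info(cam); K=np.array([[i['fx'],0,i['cx']],[0,i['fy'],i['cy']],[0,0,1]])
    m=depth>0
    if mask is not None: m&=mask
    v,u=np.nonzero(m); d=depth[v,u]
    p=cv2.undistortPoints(np.stack([u,v],1).astype(float)[:,None],K,np.array(i['D'],float))[:,0]
    X=np.c_[p*d[:,None],d]
    return (X-np.array(i['t']))@np.array(i['R']), u, v
def proj(cam,P):
    i=viewer.camera_info(cam); K=np.array([[i['fx'],0,i['cx']],[0,i['fy'],i['cy']],[0,0,1]])
    return cv2.projectPoints(np.array(P,float).reshape(-1,3),cv2.Rodrigues(np.array(i['R']))[0],np.array(i['t'],float),K,np.array(i['D'],float))[0][:,0]
E
python3 - <<'E'
from h import *
o=ctrl.get_obs(); print(o, ctrl.hold_point_z)
ims=[]
for c in ['side','top']:
    im,d=viewer.camera(c); ims.append(im)
    i=viewer.camera_info(c); print(c,'cam pos',-np.array(i['R']).T@np.array(i['t']))
    np.savez(f'{c}0.npz',im=im,d=d)
    for t in ['bracket_center','scale','pointer','marker_knob','marker_flag','hook_seat','spray_can','tape_roll','paint_tin']:
        r=nets.silhouettes(c,t)
        for k in r[:2]:
            P,_,_=cloud(c,d,k['region'])
            print(t,round(k['confidence'],2),k['extent'],len(P),np.percentile(P,[2,50,98],axis=0).round(3).tolist() if len(P) else '')
    cv2.imwrite(f'pics/{c}0.png',im)
E
```

```text
pics
{'time_s': 0.0, 'qpos': array([-1.40361189e+00,  3.00461414e-01,  1.52159206e+00,  1.16930776e-05,
        1.32069916e+00, -6.65921266e-02]), 'joint_vel': array([ 0.00103632,  0.00061127,  0.00046755,  0.00058842,  0.00090784,
       -0.00218658]), 'tau': array([ 1.55539987e-03, -5.31806445e+01, -3.52734089e+01,  7.09376112e-02,
        2.44841102e-02, -9.99825852e-05]), 'ee_pos': array([ 0.12736894, -0.53477407,  0.204887  ]), 'eef_rot': array([-3.14150416e+00,  1.15665556e-03, -1.33702261e+00]), 'force': array([-0.37291967, -0.37035844, -0.3548066 ]), 'moment': array([0.04305508, 0.04219519, 0.03390169]), 'grip_width': 0.0933731802348272} 0.0188
side cam pos [0.53418019 0.82654    0.86936195]
bracket_center 0.85 [339.9, 216.1, 365.7, 264.8] 596 [[0.515, -0.243, 0.001], [0.541, -0.198, 0.024], [0.569, -0.177, 0.128]]
scale 0.74 [276.3, 295.6, 381.6, 428.8] 6266 [[0.475, 0.161, 0.009], [0.544, 0.242, 0.021], [0.618, 0.297, 0.303]]
scale 0.72 [335.8, 216.3, 366.7, 268.6] 617 [[0.513, -0.251, 0.001], [0.541, -0.199, 0.023], [0.57, -0.178, 0.127]]
pointer 0.91 [274.3, 299.1, 343.8,
[... 1682 characters left out ...]
.59 [214.1, 206.9, 236.1, 259.0] 277 [[0.559, 0.19, -0.003], [0.584, 0.205, 0.217], [0.688, 0.254, 0.254]]
hook_seat 0.46 [311.4, 196.3, 348.6, 230.4] 412 [[0.646, -0.081, 0.005], [0.691, -0.039, 0.023], [0.735, 0.006, 0.028]]
spray_can 0.85 [424.6, 209.1, 460.3, 237.8] 766 [[0.614, -0.357, 0.008], [0.638, -0.321, 0.164], [0.668, -0.304, 0.173]]
tape_roll 0.75 [307.8, 196.7, 347.2, 227.3] 467 [[0.647, -0.081, -0.001], [0.692, -0.03, 0.023], [0.737, 0.009, 0.028]]
tape_roll 0.22 [216.8, 210.9, 233.5, 259.5] 228 [[0.56, 0.19, 0.009], [0.58, 0.203, 0.218], [0.674, 0.246, 0.246]]
paint_tin 0.83 [265.5, 175.1, 296.1, 209.5] 827 [[0.706, 0.051, 0.031], [0.739, 0.087, 0.093], [0.779, 0.123, 0.099]]
```

Run:
```python
from h import *
s=cv2.imread('pics/side0.png');t=cv2.imread('pics/top0.png')
a=cv2.resize(s[150:450,200:440],None,fx=2,fy=2);b=cv2.resize(t[130:330,170:470],None,fx=2,fy=2)
b=cv2.resize(b,(400,267));a=cv2.resize(a,(400,500))
c=np.zeros((500,800,3),np.uint8);c[:,:400]=a;c[:267,400:]=b;cv2.imwrite('pics/a.png',c)
# precise geometry
for cam in ['side','top']:
    f=np.load(cam+'0.npz');P,u,v=cloud(cam,f['d']);col=f['im'][v,u].astype(int)
    hsv=cv2.cvtColor(f['im'],cv2.COLOR_BGR2HSV)[v,u]
    # scale column top
    m=(abs(P[:,2]-.255)<.006)&(P[:,1]>.1)&(P[:,1]<.32)&(P[:,0]>.4)&(P[:,0]<.66)
    print(cam,'coltop',m.sum(),P[m].mean(0) if m.any() else '', cv2.minAreaRect(P[m][:,:2].astype(np.float32)) if m.sum()>5 else '')
    m=(abs(P[:,2]-.016)<.005)&(P[:,1]>.1)&(P[:,1]<.34)&(P[:,0]>.42)&(P[:,0]<.66)
    print('base',m.sum(),cv2.minAreaRect(P[m][:,:2].astype(np.float32)))
    m=(P[:,2]>.185)&(P[:,2]<.24)&(P[:,1]>.1)&(P[:,1]<.3)&(P[:,0]>.55)&(P[:,0]<.75)
    q=P[m];o=np.argsort(q[:,0]);print('hook',m.sum(),q[o][::max(1,len(o)//25)].round(3).tolist())
    m=(P[:,2]>.1)&(P[:,2]<.14)&(P[:,1]<-.1)&(P[:,1]>-.28)&(P[:,0]<.6)&(P[:,0]>.5)
    print('tab',m.sum(),cv2.minAreaRect(P[m][:,:2].astype(np.float32)),P[m].min(0),P[m].max(0))
    m=(abs(P[:,2]-.008)<.005)&(P[:,1]<-.15)&(P[:,1]>-.28)&(P[:,0]<.6)&(P[:,0]>.49)&(hsv[:,0]>95)&(hsv[:,0]<130)&(hsv[:,1]>100)
    print('foot',m.sum(),cv2.minAreaRect(P[m][:,:2].astype(np.float32)) if m.sum()>4 else '')
    m=(P[:,2]>.285)&(P[:,1]>.2)&(P[:,1]<.32)&(P[:,0]>.5)&(P[:,0]<.6)
    print('knob',m.sum(),P[m].min(0),P[m].max(0))
```

```text
side coltop 339 [0.54129842 0.22670305 0.25484679] ((0.543728232383728, 0.2371051013469696), (0.0824282169342041, 0.04270647093653679), 79.67639923095703)
base 3026 ((0.5405040979385376, 0.22164100408554077), (0.15400247275829315, 0.13964471220970154), 79.54686737060547)
hook 519 [[0.55, 0.239, 0.207], [0.552, 0.239, 0.206], [0.554, 0.237, 0.201], [0.555, 0.237, 0.195], [0.557, 0.238, 0.196], [0.559, 0.237, 0.189], [0.56, 0.238, 0.191], [0.562, 0.224, 0.223], [0.564, 0.231, 0.227], [0.565, 0.234, 0.225], [0.567, 0.232, 0.213], [0.568, 0.233, 0.2], [0.57, 0.231, 0.19], [0.572, 0.233, 0.197], [0.574, 0.232, 0.193], [0.575, 0.232, 0.19], [0.579, 0.216, 0.215], [0.589, 0.21, 0.218], [0.6, 0.208, 0.215], [0.613, 0.209, 0.215], [0.623, 0.202, 0.217], [0.634, 0.202, 0.215], [0.645, 0.201, 0.218], [0.653, 0.201, 0.204], [0.665, 0.199, 0.206], [0.675, 0.198, 0.201]]
tab 112 ((0.5422936677932739, -0.20957757532596588), (0.04356548190116882, 0.012776285409927368), 75.86936950683594) [ 0.53171528 -0.23066628  0.10052963] [ 0.55230458 -0.18699499  0.12917966]
foot 175 ((0.5424774289131165, -0.207
[... 718 characters left out ...]
, 0.204, 0.214], [0.613, 0.201, 0.213], [0.618, 0.2, 0.209], [0.622, 0.203, 0.217], [0.629, 0.198, 0.219], [0.634, 0.196, 0.216], [0.638, 0.196, 0.217], [0.646, 0.198, 0.214], [0.651, 0.195, 0.207], [0.657, 0.196, 0.199], [0.662, 0.194, 0.201], [0.669, 0.194, 0.199], [0.674, 0.188, 0.202], [0.679, 0.189, 0.215]]
tab 90 ((0.5420257449150085, -0.21294531226158142), (0.039501436054706573, 0.012305298820137978), 75.0082015991211) [ 0.53288692 -0.23164886  0.10301378] [ 0.55197493 -0.19291619  0.13150225]
foot 210 ((0.5426532030105591, -0.21376124024391174), (0.058815889060497284, 0.04913080483675003), 74.6012191772461)
knob 66 [0.53173467 0.2645096  0.29383769] [0.54560497 0.28169187 0.32776267]
```

View pics/a.png

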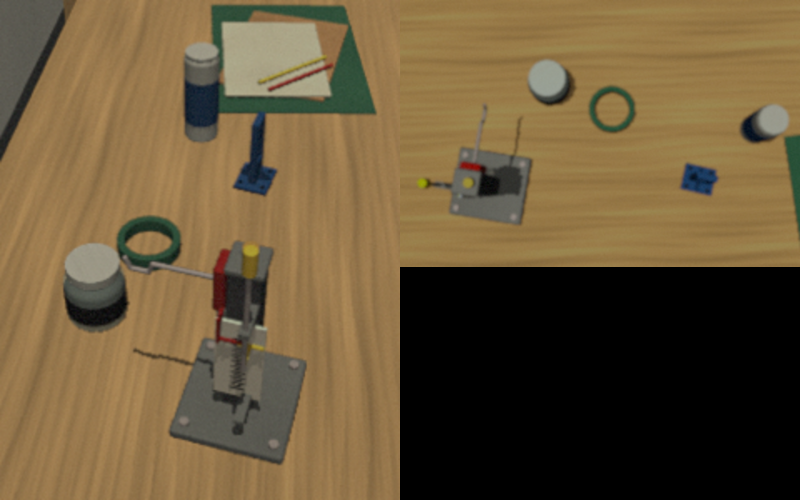

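The pictures show the scale at lower left (top view), with its hook pointing along world +x and slightly −y. The bracket is at about (0.542, −0.211), turned −15°. The tin, roll and can are all clear of the path. I'm moving above the bracket first.

Request:
carry_out(
  commands=[-1,4,3.1,0,0,0,-0.1,-1,8,6.2,0,0,0,-0.2,-1,12,9.4,0,0,0,-0.3,-1,16,12.5,0,0,0,-0.4,-1,20,15.6,0,0,0,-0.496,-1,23.2,18.1,0,0,0,-0.496,-1,26.4,20.6,0,0,0,-0.496,-1,29.6,23.1,0,0,0,-0.496,-1,32.8,25.6,0,0,0,-0.496,-1,36,28.1,0,0,0,-0.496,-1,39,30.4,0,0,0,-0.496,-1,41.5,32.4,0,0,0,-0.496],
  force=25,
)

```text
time_s: 2.0
ee_pos: [0.523, -0.2257, 0.2056]
eef_rot: [-3.141, -0.0, -1.833]
force: [0.4, 0.3, 0.7]
grip_width: 0.0944
```

Request:
carry_out(
  commands=[-1,0,0,0,0,0,0,-1,0,0,0,0,0,0,-1,0,0,0,0,0,0],
)

```text
time_s: 2.25
ee_pos: [0.5227, -0.2259, 0.2054]
eef_rot: [3.141, -0.0, -1.832]
force: [0.6, 0.1, -0.2]
grip_width: 0.0939
```

Run:
```python
from h import *
o=ctrl.get_obs(); print(o['time_s'],o['ee_pos'],o['eef_rot'],o['force'],o['qpos'])
im,d=viewer.camera('wrist');r=nets.silhouettes('wrist','bracket_center')
cv2.imwrite('pics/w1.png',im)
P,u,v=cloud('wrist',d); hsv=cv2.cvtColor(im,cv2.COLOR_BGR2HSV)[v,u]
blue=(hsv[:,0]>95)&(hsv[:,0]<130)&(hsv[:,1]>100)
for lo,hi in [(.12,.14),(.002,.014)]:
    m=blue&(P[:,2]>lo)&(P[:,2]<hi)&(abs(P[:,0]-.542)<.06)&(abs(P[:,1]+.211)<.07)
    print(m.sum(),cv2.minAreaRect(P[m][:,:2].astype(np.float32)) if m.sum()>5 else '',P[m].mean(0) if m.any() else '')
print([(k['confidence'],k['extent']) for k in r])
```

```text
2.25 [ 0.52267914 -0.22588071  0.2053947 ] [ 3.14140373e+00 -1.90759394e-04 -1.83245566e+00] [ 0.55394597  0.09097603 -0.23887415] [-4.72134037e-01  3.43350227e-01  1.46394428e+00 -2.32483866e-04
  1.33444305e+00  1.36037609e+00]
1195 ((0.5440747737884521, -0.21423538029193878), (0.038902636617422104, 0.0113898990675807), 75.03186798095703) [ 0.54430717 -0.21453738  0.12624751]
2086 ((0.5440913438796997, -0.2140699326992035), (0.0642208680510521, 0.05510987713932991), 75.36986541748047) [ 0.55259473 -0.22127302  0.00858383]
[(0.94, [264.3, 161.1, 340.8, 226.7])]
```

Request:
carry_out(
  commands=[-1,2.13,1.16,0,0,0,0,-1,2.13,1.16,-2,0,0,0,-1,2.13,1.16,-5,0,0,0,-1,2.13,1.16,-8,0,0,0,-1,2.13,1.16,-10.5,0,0,0,-1,2.13,1.16,-11.6,0,0,0,-1,2.13,1.16,-11.6,0,0,0,0.6,2.13,1.16,-11.6,0,0,0,0.6,2.13,1.16,-11.6,0,0,0,0.6,2.13,1.16,-11.6,0,0,0,0.6,2.13,1.16,-11.6,0,0,0,0.6,2.13,1.16,-11.6,0,0,0],
  force=25,
)

```text
time_s: 3.35
ee_pos: [0.5438, -0.2152, 0.0906]
eef_rot: [-3.14, -0.0, -1.834]
force: [0.9, -0.6, 0.6]
grip_width: 0.0642
```

Request:
carry_out(
  commands=[1,0,0,0,0,0,0,1,0,0,0,0,0,0,1,0,0,0,0,0,0,1,0,0,0,0,0,0],
)

```text
time_s: 3.68
ee_pos: [0.5439, -0.2149, 0.0906]
eef_rot: [-3.14, 0.0, -1.834]
force: [-0.4, 2.9, 5.3]
grip_width: 0.0402
```

Request:
carry_out(
  commands=[1,0,0,0.5,0,0,0,1,0,0,2,0,0,0,1,0,0,5,0,0,0,1,0,0,8,0,0,0,1,0,0,11,0,0,0,1,0,0,14,0,0,0,1,0,0,16,0,0,0,1,0,0,17,0,0,0,1,0,0,17,0,0,0,1,0,0,17,0,0,0,1,0,0,17,0,0,0,1,0,0,17,0,0,0],
)

```text
time_s: 4.68
ee_pos: [0.5434, -0.2147, 0.2587]
eef_rot: [3.14, 0.001, -1.834]
force: [-0.1, 0.4, -7.5]
grip_width: 0.04
```

Run:
```python
from h import *
F=[]
for k in range(12):
    im,d=viewer.camera(['top','side','wrist'][k%3]); o=ctrl.get_obs();F.append(o['force'])
print(o['time_s'],o['ee_pos'],np.mean(F,0),np.std(F,0),o['grip_width'],o['moment'])
```

```text
5.2833 [ 0.54389922 -0.21494572  0.26062067] [-0.10885899  0.01142703 -7.97085136] [0.40698896 0.26044288 0.40237799] 0.03972631008289663 [ 0.04198795 -0.01098198  0.02989867]
```

Request:
carry_out(
  commands=[1,1,1,0,0,0,0.01,1,3,3,0,0,0,0.02,1,5,5,0,0,0,0.03,1,7,7.5,0,0,0,0.04,1,9,10,0,0,0,0.05,1,11,12.5,0,0,0,0.06,1,13,15,0,0,0,0.077,1,14.5,17.5,0,0,0,0.077,1,15.5,20,0,0,0,0.077,1,16.2,22.5,0,0,0,0.077,1,16.6,24.5,0,0,0,0.077,1,16.8,25.5,0,0,0,0.077],
)

```text
time_s: 6.28
ee_pos: [0.7123, 0.0435, 0.2599]
eef_rot: [-3.141, 0.001, -1.754]
force: [-1.1, 1.4, -8.8]
grip_width: 0.0396
```

Run:
```python
from h import *
o=ctrl.get_obs(); print(o['time_s'],o['ee_pos'],o['eef_rot'],o['qpos'])
im,d=viewer.camera('wrist');cv2.imwrite('pics/w2.png',im)
P,u,v=cloud('wrist',d)
m=(P[:,2]>.185)&(P[:,2]<.24)&(P[:,1]>.1)&(P[:,1]<.3)&(P[:,0]>.55)&(P[:,0]<.72)
q=P[m];s=np.argsort(q[:,0]);print(m.sum(),q[s][::max(1,len(s)//25)].round(4).tolist())
```

```text
6.2833 [0.7122768  0.04349208 0.25988151] [-3.14075522e+00  5.71735052e-04 -1.75444913e+00] [9.52139080e-03 6.70628215e-01 8.60264310e-01 4.00638720e-04
 1.60976851e+00 1.76398656e+00]
0 []
```

View pics/w2.png

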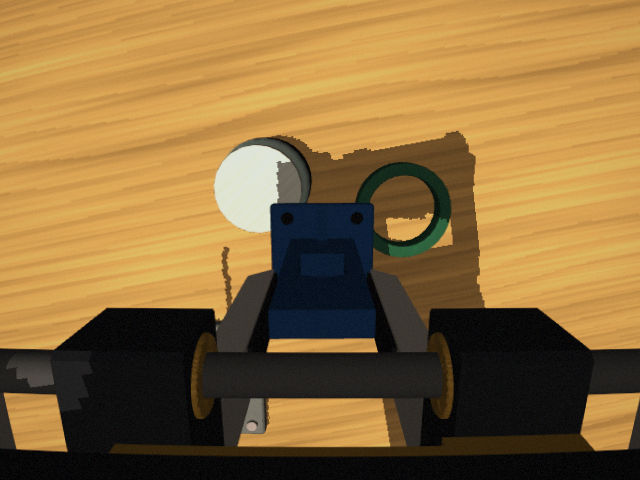

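The wrist view shows the bracket held squarely. The tin (lid at about 262,188) and the roll (403,210) lie below it, and the hook is hidden from this camera. I'll continue to the point outside the hook tip and check with the fixed cameras.

Request:
carry_out(
  commands=[1,0,1.5,0,0,0,0,1,0,3.5,0,0,0,0,1,0,5.5,0,0,0,0,1,0,7.5,0,0,0,0,1,0,9.5,0,0,0,0,1,-0.3,11.5,0,0,0,0,1,-0.6,13,0,0,0,0,1,-1,14,0,0,0,0,1,-1,14.2,0,0,0,0,1,-1,14.2,0,0,0,0,1,-1,14.2,0,0,0,0],
)

```text
time_s: 7.25
ee_pos: [0.7025, 0.1851, 0.2601]
eef_rot: [-3.14, 0.001, -1.755]
force: [-0.3, -0.1, -7.7]
grip_width: 0.0399
```

Run:
```python
from h import *
o=ctrl.get_obs(); print(o['time_s'],o['ee_pos'],o['eef_rot'],o['force'])
out=[]
for cam in ['side','top']:
    im,d=viewer.camera(cam); cv2.imwrite(f'pics/{cam}3.png',im)
    P,u,v=cloud(cam,d); hsv=cv2.cvtColor(im,cv2.COLOR_BGR2HSV)[v,u]
    blue=(hsv[:,0]>95)&(hsv[:,0]<130)&(hsv[:,1]>100)&(P[:,1]>.1)&(P[:,1]<.28)&(P[:,2]>.1)
    q=P[blue];print(cam,len(q),q.min(0) if len(q) else '',q.max(0) if len(q) else '')
    m=blue&(P[:,2]<.186);print('foot',m.sum(),cv2.minAreaRect(P[m][:,:2].astype(np.float32)) if m.sum()>5 else '')
    c=proj(cam,[.68,.19,.2])[0].astype(int); print(c)
    out.append(cv2.resize(im[c[1]-60:c[1]+60,c[0]-50:c[0]+50],(400,480),interpolation=cv2.INTER_CUBIC))
cv2.imwrite('pics/b.png',np.hstack(out))
```

```text
7.25 [0.70249534 0.18508217 0.26009269] [-3.14034276e+00  5.11356911e-04 -1.75459568e+00] [-0.29004888 -0.12176534 -7.73822886]
side 958 [0.59705806 0.10967235 0.17193814] [0.73634597 0.23470425 0.57180048]
foot 394 ((0.6995152831077576, 0.18793635070323944), (0.06428244709968567, 0.054523199796676636), 79.10670471191406)
[274 308]
top 57 [0.60201834 0.10349543 0.17256464] [0.71832119 0.21290476 0.54398248]
foot 23 ((0.7045643329620361, 0.1807836890220642), (0.058271996676921844, 0.035326436161994934), 78.25679016113281)
[234 208]
```

View pics/b.png

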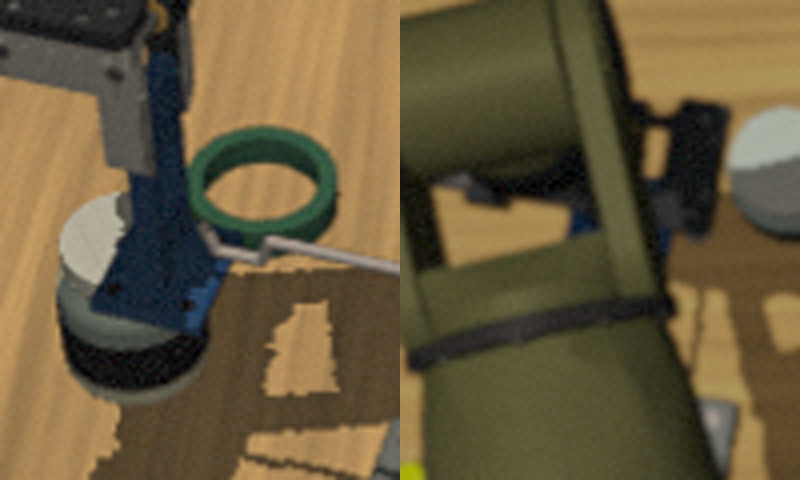

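The side crop shows the hook tip at about (205,230), just beside the bracket plate with a gap. In the top crop the arm hides the hook. I'll measure the hook profile in the side camera, corrected by that camera's measured bias on the held bracket.

Run:
```python
from h import *
th=np.deg2rad(-10.65);e=np.array([np.cos(th),np.sin(th)]);n=np.array([-e[1],e[0]])
for cam in ['side','top']:
    f=np.load(cam+'0.npz');P,u,v=cloud(cam,f['d'])
    m=(P[:,2]>.18)&(P[:,2]<.235)&(P[:,1]>.15)&(P[:,1]<.25)&(P[:,0]>.6)&(P[:,0]<.75)
    q=P[m]; s=(q[:,:2]-[.664,.194])@e; l=(q[:,:2]-[.664,.194])@n
    print(cam)
    for a in np.arange(-.06,.04,.004):
        k=(s>=a)&(s<a+.004)
        if k.any(): print(round(a+.002,3),k.sum(),'lat',l[k].mean().round(4),'z',q[k,2].min().round(4),np.median(q[k,2]).round(4),q[k,2].max().round(4))
```

```text
side
-0.058 6 lat 0.0035 z 0.2161 0.2167 0.2179
-0.054 7 lat 0.0039 z 0.2149 0.2161 0.2186
-0.05 8 lat 0.0031 z 0.2142 0.2165 0.2176
-0.046 6 lat 0.0028 z 0.2131 0.2145 0.2167
-0.042 8 lat 0.0039 z 0.213 0.2164 0.2188
-0.038 6 lat 0.0041 z 0.2154 0.2164 0.2178
-0.034 8 lat 0.0033 z 0.2133 0.2164 0.2181
-0.03 7 lat 0.0041 z 0.2154 0.2161 0.2178
-0.026 9 lat 0.0044 z 0.2134 0.2168 0.2186
-0.022 5 lat 0.0028 z 0.2154 0.2161 0.2169
-0.018 12 lat 0.0049 z 0.2046 0.2128 0.2198
-0.014 8 lat 0.0047 z 0.2001 0.207 0.2117
-0.01 7 lat 0.0041 z 0.2008 0.2021 0.204
-0.006 6 lat 0.0041 z 0.2001 0.2008 0.2039
-0.002 9 lat 0.0032 z 0.1998 0.2025 0.2061
0.002 7 lat 0.0048 z 0.1996 0.2017 0.2056
0.006 5 lat 0.0035 z 0.2009 0.2021 0.2051
0.01 17 lat 0.0037 z 0.2013 0.2073 0.2166
0.014 7 lat 0.0042 z 0.2097 0.216 0.2191
0.018 1 lat 0.001 z 0.2157 0.2157 0.2157
top
-0.058 6 lat -0.0011 z 0.2106 0.2135 0.2176
-0.054 4 lat -0.0008 z 0.2122 0.2154 0.2191
-0.05 3 lat -0.0018 z 0.2133 0.2161 0.2183
-0.046 6 lat -0.0016 z 0.2089 0.2145 0.2205
-0.042 6 lat -0.0012 z 0.2136 0.2172 0.2186
-0.038 2 lat -0.0017 z 0.2162 0.2169 0.2176
-0.034 5 lat -0.0016 z 0.2129 0.2164 0.2193
-0.03 5 lat -0.0008 z 0.2142 0.2162 0.2176
-0.026 3 lat -0.0023 z 0.2126 0.2169 0.2184
-0.022 4 lat -0.0012 z 0.2151 0.216 0.218
-0.018 5 lat -0.001 z 0.2121 0.2161 0.219
-0.014 3 lat -0.0015 z 0.2049 0.2069 0.2085
-0.01 3 lat -0.0019 z 0.1987 0.2043 0.2058
-0.006 5 lat -0.001 z 0.1983 0.2004 0.2036
-0.002 4 lat -0.0018 z 0.1998 0.2022 0.2036
0.002 4 lat -0.0015 z 0.1989 0.201 0.2044
0.006 4 lat -0.0006 z 0.1985 0.201 0.2039
0.01 6 lat -0.0019 z 0.2001 0.2051 0.2105
0.014 4 lat -0.0021 z 0.2148 0.2163 0.2205
0.018 1 lat 0.0004 z 0.2137 0.2137 0.2137
```

Request:
carry_out(
  commands=[1,0,0.1,-0.7,0,0,0,1,0,0.15,-1.4,0,0,0,1,0,0.15,-2.1,0,0,0,1,0,0.15,-2.7,0,0,0,1,0,0.15,-2.7,0,0,0,1,-0.5,0.24,-2.7,0,0,0,1,-1,0.34,-2.7,0,0,0,1,-1.3,0.4,-2.7,0,0,0,1,-1.3,0.4,-2.7,0,0,0],
)

```text
time_s: 8.1
ee_pos: [0.689, 0.1894, 0.2339]
eef_rot: [-3.14, 0.001, -1.755]
force: [0.1, 0.1, -8.0]
grip_width: 0.0397
```

Run:
```python
from h import *
o=ctrl.get_obs(); print(o['time_s'],o['ee_pos'],o['eef_rot'],o['force'])
im,d=viewer.camera('side'); c=proj('side',[.67,.19,.2])[0].astype(int)
a=im[c[1]-40:c[1]+40,c[0]-50:c[0]+50];cv2.imwrite('pics/c.png',cv2.resize(a,(800,600),interpolation=cv2.INTER_CUBIC))
```

```text
8.1 [0.68896474 0.18935007 0.23389112] [-3.13974474e+00  1.06743477e-03 -1.75453731e+00] [ 0.06480559  0.06318436 -8.01590659]
```

View pics/c.png

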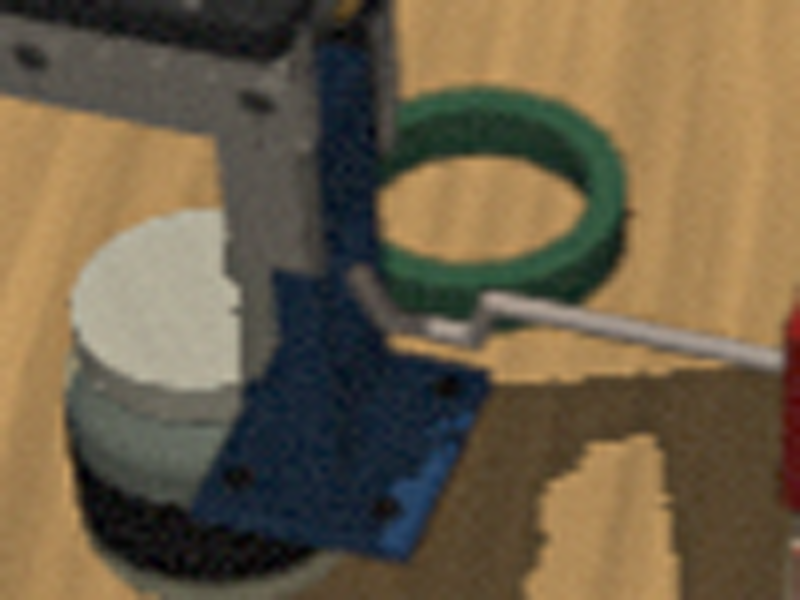

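The crop shows the hook tip at about (355,270), in front of the middle of the bracket's inner face and about to enter the eye. The measured force shows no contact. I'm continuing inward slowly.

Request:
carry_out(
  commands=[1,-0.3,0.06,0,0,0,0,1,-0.6,0.12,0,0,0,0,1,-0.9,0.17,0,0,0,0,1,-1.2,0.23,0,0,0,0,1,-1.2,0.23,0,0,0,0],
)

```text
time_s: 8.57
ee_pos: [0.6768, 0.1917, 0.234]
eef_rot: [-3.14, 0.001, -1.754]
force: [-0.6, -0.6, -8.6]
grip_width: 0.0395
```

Request:
carry_out(
  commands=[1,-0.3,0.06,0,0,0,0,1,-0.6,0.12,0,0,0,0,1,-0.9,0.17,0,0,0,0,1,-1.3,0.24,0,0,0,0,1,-1.3,0.24,0,0,0,0],
)

```text
time_s: 8.98
ee_pos: [0.6632, 0.1944, 0.2342]
eef_rot: [-3.14, 0.001, -1.754]
force: [0.5, 0.2, -8.0]
grip_width: 0.0398
```

Run:
```python
from h import *
F=[]
for k in range(6):
    im,d=viewer.camera('side'); o=ctrl.get_obs();F.append(o['force'])
print(o['time_s'],o['ee_pos'],np.mean(F,0))
c=proj('side',[.65,.19,.2])[0].astype(int)
a=im[c[1]-40:c[1]+40,c[0]-50:c[0]+50];cv2.imwrite('pics/d.png',cv2.resize(a,(800,600),interpolation=cv2.INTER_CUBIC))
```

```text
9.2833 [0.6638785  0.1940473  0.23390201] [ 0.20576561  0.4099221  -8.27914799]
```

View pics/d.png

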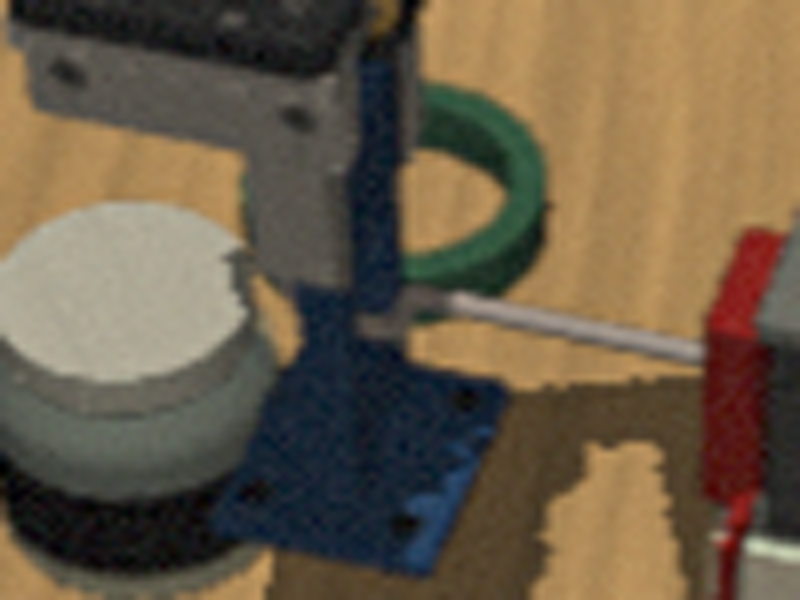

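The bar now passes into the eye at about (360,325), with the seat under the plate. I'm lowering it, slowing before contact.

Request:
carry_out(
  commands=[1,0,0,-0.3,0,0,0,1,0,0,-0.6,0,0,0,1,0,0,-0.9,0,0,0,1,0,0,-1.2,0,0,0,1,0,0,-1.5,0,0,0,1,0,0,-1.75,0,0,0,1,0,0,-1.95,0,0,0,1,0,0,-2.1,0,0,0,1,0,0,-2.25,0,0,0,1,0,0,-2.35,0,0,0,1,0,0,-2.45,0,0,0,1,0,0,-2.55,0,0,0],
)

```text
time_s: 10.28
ee_pos: [0.6639, 0.1941, 0.2084]
eef_rot: [-3.14, 0.001, -1.754]
force: [0.3, 0.1, -8.0]
grip_width: 0.0399
```

Request:
carry_out(
  commands=[1,0,0,-0.1,0,0,0,1,0,0,-0.2,0,0,0,1,0,0,-0.3,0,0,0,1,0,0,-0.4,0,0,0,1,0,0,-0.5,0,0,0,1,0,0,-0.6,0,0,0,1,0,0,-0.7,0,0,0,1,0,0,-0.8,0,0,0,1,0,0,-0.9,0,0,0,1,0,0,-1.0,0,0,0,1,0,0,-1.1,0,0,0,1,0,0,-1.2,0,0,0],
)

```text
time_s: 11.28
ee_pos: [0.6639, 0.1941, 0.1964]
eef_rot: [-3.139, 0.001, -1.755]
force: [-0.2, 0.1, -5.5]
grip_width: 0.0398
```

Run:
```python
from h import *
F=[]
for k in range(6):
    im,d=viewer.camera('side'); o=ctrl.get_obs();F.append(o['force'])
print(o['time_s'],o['ee_pos'],o['eef_rot'],np.mean(F,0),o['moment'],o['grip_width'])
P,u,v=cloud('side',d);m=(P[:,2]>.14)&(P[:,2]<.235)&(P[:,1]>.15)&(P[:,1]<.25)&(P[:,0]>.6)&(P[:,0]<.64)
print('arm z',np.median(P[m][:,2]),'was .2164')
```

```text
11.5833 [0.66394993 0.194043   0.19653063] [-3.13947263e+00  1.17431385e-03 -1.75450472e+00] [ 0.55169607  0.04923757 -6.83836513] [ 0.02040413 -0.02505412  0.01954173] 0.03963868550345541
arm z 0.20609763294963582 was .2164
```

Contact is clean: the hook is down 10 mm and the hand carries about 1.2 N less. Before lowering further I'm checking the forearm's clearance over the column and knob.

Run:
```python
from h import *
o=ctrl.get_obs();print(o['qpos'])
for cam in ['top','side']:
    im,d=viewer.camera(cam);P,u,v=cloud(cam,d)
    if cam=='top': np.savez('t4.npz',im=im,d=d)
    for x in [.45,.5,.54,.58,.62,.66]:
        m=(abs(P[:,0]-x)<.008)&(P[:,2]>.27)&(P[:,1]<.4)&(P[:,1]>0)
        if m.any(): print(cam,x,m.sum(),'y',P[m][:,1].min().round(3),P[m][:,1].max().round(3),'z',P[m][:,2].min().round(3),P[m][:,2].max().round(3))
```

```text
[2.31314556e-01 6.33443991e-01 1.06136106e+00 2.21571147e-04
 1.44437406e+00 1.98579284e+00]
top 0.45 803 y 0.07 0.204 z 0.488 0.568
top 0.5 694 y 0.087 0.212 z 0.477 0.556
top 0.54 667 y 0.1 0.281 z 0.302 0.543
top 0.58 579 y 0.11 0.228 z 0.441 0.532
top 0.62 475 y 0.11 0.239 z 0.3 0.514
top 0.66 741 y 0.103 0.252 z 0.293 0.511
side 0.45 947 y 0.077 0.214 z 0.461 0.565
side 0.5 896 y 0.111 0.219 z 0.445 0.554
side 0.54 1057 y 0.128 0.286 z 0.271 0.542
side 0.58 807 y 0.119 0.235 z 0.439 0.531
side 0.62 1170 y 0.11 0.249 z 0.295 0.513
side 0.66 1640 y 0.137 0.287 z 0.277 0.509
```

Request:
carry_out(
  commands=[1,0,0,-0.1,0,0,0,1,0,0,-0.25,0,0,0,1,0,0,-0.45,0,0,0,1,0,0,-0.68,0,0,0,1,0,0,-0.92,0,0,0,1,0,0,-1.16,0,0,0,1,0,0,-1.4,0,0,0,1,0,0,-1.64,0,0,0,1,0,0,-1.88,0,0,0,1,0,0,-2.12,0,0,0,1,0,0,-2.36,0,0,0,1,0,0,-2.6,0,0,0],
)

```text
time_s: 12.68
ee_pos: [0.664, 0.1941, 0.1704]
eef_rot: [-3.139, 0.001, -1.754]
force: [-0.6, -0.8, -3.8]
grip_width: 0.0395
```

Request:
carry_out(
  commands=[1,0,0,-0.24,0,0,0,1,0,0,-0.48,0,0,0,1,0,0,-0.72,0,0,0,1,0,0,-0.96,0,0,0,1,0,0,-1.2,0,0,0,1,0,0,-1.42,0,0,0,1,0,0,-1.62,0,0,0,1,0,0,-1.8,0,0,0,1,0,0,-1.95,0,0,0,1,0,0,-2.05,0,0,0,1,0,0,-2.1,0,0,0,1,0,0,-2.1,0,0,0],
)

```text
time_s: 13.68
ee_pos: [0.664, 0.1941, 0.1494]
eef_rot: [-3.139, 0.001, -1.754]
force: [-1.3, 0.4, -2.2]
grip_width: 0.0402
```

```bash
cat > f.py <<'E'
from h import *
F=[]
for k in range(16):
    im,d=viewer.camera('side'); o=ctrl.get_obs();F.append(o['force'])
print(o['time_s'],o['ee_pos'],o['eef_rot'],np.mean(F,0),np.std(F,0)/4,o['moment'],o['grip_width'])
P,u,v=cloud('side',d);m=(P[:,2]>.12)&(P[:,2]<.235)&(P[:,1]>.15)&(P[:,1]<.25)&(P[:,0]>.6)&(P[:,0]<.63)
print('arm z',np.median(P[m][:,2]),'was .2164')
E
python3 f.py
```

```text
14.4833 [0.66399375 0.19410031 0.14945332] [-3.13917255e+00  1.28559044e-03 -1.75443195e+00] [-0.80095912 -0.05664241 -1.1905324 ] [0.12948914 0.0936507  0.1307446 ] [ 0.04890367  0.14209598 -0.02014313] 0.03983663074587314
arm z 0.1589371985001307 was .2164
```

Request:
carry_out(
  commands=[1,-0.03,0,-0.1,0,0,0,1,-0.06,0,-0.25,0,0,0,1,-0.1,0.02,-0.4,0,0,0,1,-0.1,0.02,-0.55,0,0,0,1,-0.1,0.02,-0.65,0,0,0,1,-0.1,0.02,-0.7,0,0,0,1,-0.1,0.02,-0.7,0,0,0],
)

```text
time_s: 15.07
ee_pos: [0.6635, 0.1946, 0.1426]
eef_rot: [-3.138, 0.002, -1.754]
force: [4.4, 1.3, 0.1]
grip_width: 0.0398
```

```bash
python3 f.py
```

```text
15.8667 [0.66347176 0.19458503 0.14270559] [-3.13767737e+00  2.22497676e-03 -1.75436218e+00] [ 4.93810727  1.84020933 -0.27341308] [0.11357595 0.10783814 0.14363642] [ 0.43338469 -0.99816532 -0.03896722] 0.03969090748330599
arm z 0.15256481833320684 was .2164
```

The 0.5 mm sideways shift loaded the contact friction (Fx rose to +4.9 N). I'm undoing that.

Request:
carry_out(
  commands=[1,0.02,-0.02,0,0,0,0,1,0.02,-0.02,0,0,0,0,1,0.02,-0.02,0,0,0,0],
)

```text
time_s: 16.12
ee_pos: [0.6636, 0.1946, 0.1427]
eef_rot: [-3.138, 0.002, -1.754]
force: [1.9, 1.7, -1.2]
grip_width: 0.0402
```

```bash
python3 f.py
python3 - <<'E'
from h import *
im,d=viewer.camera('side');c=proj('side',[.65,.19,.14])[0].astype(int)
a=im[c[1]-50:c[1]+40,c[0]-50:c[0]+70];cv2.imwrite('pics/e.png',cv2.resize(a,(800,600),interpolation=cv2.INTER_CUBIC))
E
```

```text
16.9167 [0.66366191 0.19446648 0.14270218] [-3.13772061e+00  2.39861329e-03 -1.75434601e+00] [ 1.03919891  3.3174131  -0.33290195] [0.09695215 0.19726977 0.10674282] [ 0.84116954 -0.23277708  0.02549101] 0.040111422979517024
arm z 0.1525540921631519 was .2164
```

View pics/e.png

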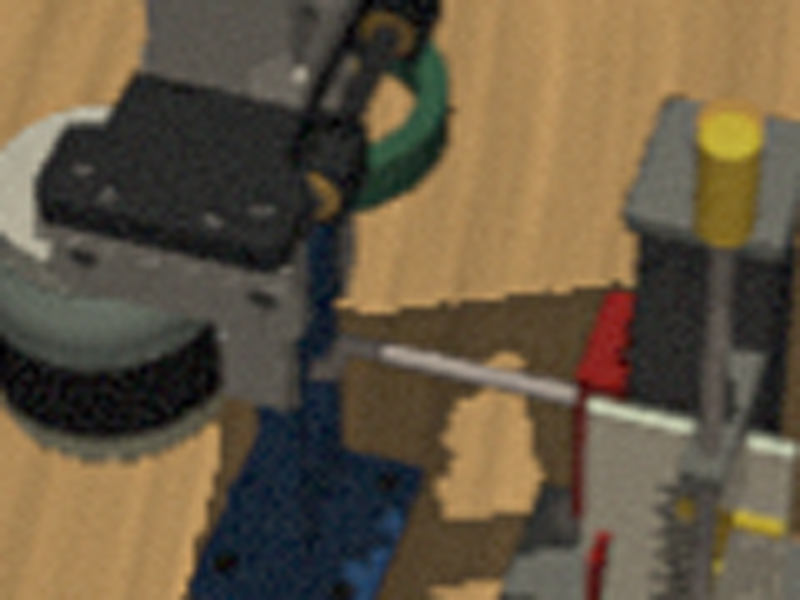

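Hook and bracket look properly seated: the bar enters the eye at about (340,350). I'm easing out the remaining lateral preload.

Request:
carry_out(
  commands=[1,0.02,0.03,0,0,0,0,1,0.02,0.03,0,0,0,0,1,0.02,0.03,0,0,0,0],
)

```text
time_s: 17.22
ee_pos: [0.6637, 0.1946, 0.1426]
eef_rot: [-3.138, 0.002, -1.754]
force: [0.2, 2.4, -0.8]
grip_width: 0.0398
```

```bash
python3 f.py
```

```text
18.0167 [0.66383154 0.19476213 0.14268157] [-3.13782026e+00  2.35687865e-03 -1.75432493e+00] [-1.66770567  0.29834394 -0.4218738 ] [0.16779886 0.17278004 0.12316633] [ 0.08153733  0.4529702  -0.03173333] 0.03961422773982747
arm z 0.1527345193851285 was .2164
```

Request:
carry_out(
  commands=[1,-0.01,0,-0.05,0,0,0,1,-0.01,0,-0.1,0,0,0,1,-0.01,0,-0.15,0,0,0,1,-0.01,0,-0.2,0,0,0,1,-0.01,0,-0.25,0,0,0,1,-0.01,0,-0.28,0,0,0,1,-0.01,0,-0.28,0,0,0],
)

```text
time_s: 18.6
ee_pos: [0.6638, 0.1948, 0.1398]
eef_rot: [-3.138, 0.002, -1.754]
force: [-0.5, -0.8, -0.2]
grip_width: 0.0398
```

```bash
python3 f.py
```

```text
19.4 [0.66373074 0.19475907 0.13987232] [-3.13781430e+00  2.33367559e-03 -1.75435824e+00] [-0.35986089  0.22081153 -0.00166309] [0.13775133 0.09338493 0.07919973] [ 0.05357289  0.12575779 -0.01173668] 0.03976733938119571
arm z 0.15001736861844664 was .2164
```

All forces are near zero, so I'm releasing, easing the grip first.

Request:
carry_out(
  commands=[1,0,0,0,0,0,0,1,0,0,0,0,0,0,1,0,0,0,0,0,0],
  force=5,
)

```text
time_s: 19.65
ee_pos: [0.6638, 0.1948, 0.1399]
eef_rot: [-3.138, 0.002, -1.754]
force: [-0.6, -0.0, 0.7]
grip_width: 0.0398
```

Request:
carry_out(
  commands=[0,0,0,0,0,0,0,-0.3,0,0,0,0,0,0,-0.5,0,0,0,0,0,0,-0.5,0,0,0,0,0,0,-0.5,0,0,0,0,0,0,-0.5,0,0,0,0,0,0],
)

```text
time_s: 20.15
ee_pos: [0.6638, 0.1948, 0.1399]
eef_rot: [-3.138, 0.002, -1.754]
force: [-0.4, 0.6, -0.9]
grip_width: 0.0701
```

```bash
python3 f.py
python3 - <<'E'
from h import *
im,d=viewer.camera('wrist');cv2.imwrite('pics/w5.png',im)
E
```

```text
20.95 [0.66374341 0.19476919 0.13989702] [-3.13777131e+00  2.37706037e-03 -1.75436656e+00] [0.19103954 0.25231145 0.03651126] [0.15894443 0.11544588 0.10490808] [ 0.02309112 -0.02880411  0.01438803] 0.07024422874651091
arm z 0.15038735719676713 was .2164
```

View pics/w5.png

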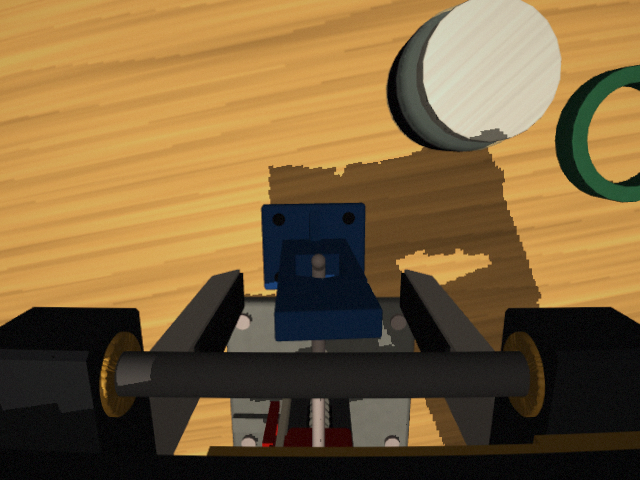

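The bracket hangs on the hook: the bar shows through the eye at about (318,262), centred, with both fingers clear. I'm withdrawing straight up and then turning towards the knob.

Request:
carry_out(
  commands=[-0.5,0,0,0.5,0,0,0,-0.5,0,0,2,0,0,0,-0.5,0,0,4,0,0,0,-0.5,0,0,6,0,0,0,-0.5,0,0,8,0,0,0,-0.5,0,0,11,0,0,0,-0.5,0,0,14,0,0,0,-0.5,0,0,17,0,0,0,-0.5,0,0,20,0,0,0,-0.5,0,0,23,0,0,0,-0.5,0,0,25,0,0,0,-0.5,0,0,26,0,0,0],
)

```text
time_s: 22.0
ee_pos: [0.6635, 0.1947, 0.404]
eef_rot: [-3.133, 0.004, -1.754]
force: [-0.6, -0.7, 1.0]
grip_width: 0.0708
```

Request:
carry_out(
  commands=[-0.5,-0.5,0.3,0.5,0,0,0.12,-0.5,-1.5,1,0.5,0,0,0.24,-0.5,-2.5,1.7,0.5,0,0,0.36,-0.5,-3.5,2.3,0.5,0,0,0.48,-0.5,-4.5,3,0.5,0,0,0.6,-0.5,-5.5,3.6,0.5,0,0,0.72,-0.5,-6.5,4.3,0.5,0,0,0.84,-0.5,-7.5,5,0.5,0,0,0.96,-0.5,-8.5,5.6,0.5,0,0,1.08,-0.5,-9.5,6.3,0.5,0,0,1.2,-0.5,-10.5,7,0.5,0,0,1.32,-0.5,-11.5,7.6,0.5,0,0,1.44],
)

```text
time_s: 23.0
ee_pos: [0.5479, 0.271, 0.4095]
eef_rot: [-3.133, 0.004, -0.308]
force: [-0.0, -0.3, -0.2]
grip_width: 0.0704
```

```bash
cat > g.py <<'E'
from h import *
o=ctrl.get_obs(); print(o['time_s'],o['ee_pos'],o['eef_rot'],o['force'])
for cam in ['side','top','wrist']:
    im,d=viewer.camera(cam);P,u,v=cloud(cam,d);hsv=cv2.cvtColor(im,cv2.COLOR_BGR2HSV)[v,u]
    cv2.imwrite(f'pics/g_{cam}.png',im)
    yel=(hsv[:,0]>20)&(hsv[:,0]<34)&(hsv[:,1]>150)&(abs(P[:,0]-.54)<.06)&(P[:,1]>.2)&(P[:,1]<.32)
    m=yel&(P[:,2]>.2)&(P[:,2]<.34);print(cam,'knob',m.sum(),P[m].min(0) if m.any() else '',P[m].max(0) if m.any() else '')
    if m.any():
        t=m&(P[:,2]>P[m][:,2].max()-.006);print(' top',t.sum(),cv2.minAreaRect(P[t][:,:2].astype(np.float32)))
    m=yel&(P[:,2]<.2)&(P[:,2]>.04);print(' flag',m.sum(),np.percentile(P[m],[5,50,95],axis=0).round(4).tolist() if m.any() else '')
    red=((hsv[:,0]<8)|(hsv[:,0]>172))&(hsv[:,1]>130)&(abs(P[:,0]-.56)<.07)&(P[:,1]>.19)&(P[:,1]<.3)&(P[:,2]>.05)
    m=red&(P[:,2]<.13);print(' red',red.sum(),m.sum(),np.percentile(P[m],[5,50,95],axis=0).round(4).tolist() if m.any() else '')
    m=(P[:,2]>.12)&(P[:,2]<.235)&(P[:,1]>.15)&(P[:,1]<.25)&(P[:,0]>.6)&(P[:,0]<.63)
    print(' arm z',np.median(P[m][:,2]) if m.any() else '','was .2164')
E
python3 g.py
```

```text
23.0 [0.54788286 0.27104558 0.40948048] [-3.1330995   0.00387194 -0.3083047 ] [-0.02195647 -0.26181374 -0.21555953]
side knob 182 [0.53067505 0.20689809 0.25452612] [0.54850847 0.28626527 0.32543157]
 top 63 ((0.5389359593391418, 0.2773352563381195), (0.012652670033276081, 0.014523720368742943), 2.9846761226654053)
 flag 26 [[0.5201, 0.2479, 0.1471], [0.5307, 0.2528, 0.1505], [0.5451, 0.2606, 0.152]]
 red 174 66 [[0.5457, 0.234, 0.0835], [0.5678, 0.2456, 0.089], [0.5751, 0.2499, 0.1239]]
 arm z 0.15087299256946707 was .2164
top knob 62 [0.53191872 0.20341452 0.2635069 ] [0.5451242  0.28042345 0.32841594]
 top 20 ((0.5381154417991638, 0.27245399355888367), (0.010724298655986786, 0.01173799391835928), 26.61217498779297)
 flag 0 
 red 82 1 [[0.5423, 0.1957, 0.1096], [0.5423, 0.1957, 0.1096], [0.5423, 0.1957, 0.1096]]
 arm z 0.15073213150248083 was .2164
wrist knob 597 [0.52785038 0.23145392 0.20794677] [0.56375776 0.28243035 0.32499819]
 top 439 ((0.5405442714691162, 0.2748311758041382), (0.015333217568695545, 0.01494249701499939), 15.066673278808594)
 flag 44 [[0.5407, 0.2416, 0.1109], [0.5449, 0.2464, 0.1496], [0.5485, 0.2491, 0.1515]]
 red 1537 145 [[0.5458, 0.2362, 0.0797], [0.5654, 0.244, 0.0869], [0.5731, 0.247, 0.1231]]
 arm z 0.15119274286789153 was .2164
```

Request:
carry_out(
  commands=[-0.5,-0.74,0.38,0,0,0,0.06,-0.5,-0.74,0.38,-1,0,0,0.121,-0.5,-0.74,0.38,-3,0,0,0.121,-0.5,-0.74,0.38,-6,0,0,0.121,-0.5,-0.74,0.38,-9,0,0,0.121,-0.5,-0.74,0.38,-11,0,0,0.121,-0.5,-0.74,0.38,-12,0,0,0.121,-0.5,-0.74,0.38,-12,0,0,0.121,0.3,-0.74,0.38,-12,0,0,0.121,1,-0.74,0.38,-12,0,0,0.121,1,-0.74,0.38,-12,0,0,0.121,1,-0.74,0.38,-12,0,0,0.121],
  force=25,
)

```text
time_s: 24.15
ee_pos: [0.5411, 0.2748, 0.2909]
eef_rot: [-3.132, 0.002, -0.196]
force: [1.2, 0.4, 0.2]
grip_width: 0.0474
```

Request:
carry_out(
  commands=[1,0,0,0,0,0,0,1,0,0,0,0,0,0,1,0,0,0,0,0,0,1,0,0,0,0,0,0,1,0,0,0,0,0,0],
)

```text
time_s: 24.57
ee_pos: [0.5397, 0.2752, 0.2907]
eef_rot: [-3.133, 0.006, -0.195]
force: [-12.7, -0.5, 2.3]
grip_width: 0.0156
```

```bash
python3 g.py | grep -v knob
```

```text
24.5667 [0.53965511 0.2751771  0.29068632] [-3.13254663  0.00615426 -0.19525103] [-12.70326805  -0.51444931   2.25939645]
 top 2 ((0.547001838684082, 0.2774108946323395), (0.0009944390039891005, 0.0), 105.74396514892578)
 flag 23 [[0.5214, 0.2495, 0.1489], [0.5325, 0.2531, 0.1504], [0.5429, 0.2652, 0.1523]]
 red 149 55 [[0.5453, 0.2317, 0.084], [0.5687, 0.2463, 0.0896], [0.5763, 0.2499, 0.1237]]
 arm z 0.15065124186779935 was .2164
 top 5 ((0.5373200178146362, 0.20939838886260986), (0.009868964552879333, 0.004282466601580381), 70.5743179321289)
 flag 0 
 red 81 0 
 arm z 0.15005803390433725 was .2164
 top 3 ((0.5398651957511902, 0.2760888934135437), (0.0007972103194333613, 0.02031824365258217), 40.85390090942383)
 flag 126 [[0.5194, 0.2423, 0.1258], [0.5265, 0.2496, 0.1502], [0.5475, 0.2535, 0.1519]]
 red 953 273 [[0.5455, 0.2392, 0.0653], [0.566, 0.2448, 0.087], [0.5725, 0.2477, 0.1231]]
 arm z 0.1511339919762898 was .2164
```

Request:
carry_out(
  commands=[1,-0.08,0,-0.2,0,0,0,1,-0.08,0,-0.5,0,0,0,1,-0.08,0,-0.8,0,0,0,1,-0.08,0,-1.1,0,0,0,1,-0.08,0,-1.4,0,0,0,1,-0.08,0,-1.7,0,0,0,1,-0.08,0,-2,0,0,0,1,-0.08,0,-2.3,0,0,0,1,-0.08,0,-2.6,0,0,0,1,-0.08,0,-2.9,0,0,0,1,-0.08,0,-3.2,0,0,0,1,-0.08,0,-3.2,0,0,0],
)

```text
time_s: 25.72
ee_pos: [0.5391, 0.2751, 0.2578]
eef_rot: [-3.133, 0.006, -0.195]
force: [7.3, 1.2, -2.2]
grip_width: 0.0156
```

```bash
python3 g.py | grep -v knob
```

```text
25.7167 [0.53912205 0.27511603 0.2578441 ] [-3.13287138  0.00550252 -0.19515028] [ 7.25973754  1.16934021 -2.21143996]
 top 1 ((0.5455189943313599, 0.2716101109981537), (0.0, 0.0), 0.0)
 flag 21 [[0.5216, 0.2502, 0.1159], [0.5327, 0.2535, 0.1175], [0.5444, 0.2587, 0.1197]]
 red 141 54 [[0.5472, 0.2307, 0.0834], [0.5688, 0.2463, 0.0916], [0.5764, 0.2487, 0.1218]]
 arm z 0.1507488239155756 was .2164
 top 5 ((0.5387548804283142, 0.21049955487251282), (0.010067112743854523, 0.0073280674405395985), 25.90980339050293)
 flag 0 
 red 81 1 [[0.5601, 0.2087, 0.122], [0.5601, 0.2087, 0.122], [0.5601, 0.2087, 0.122]]
 arm z 0.1507465307028102 was .2164
 top 2 ((0.5500435829162598, 0.28060582280158997), (0.0006314871134236455, 0.0), 110.41742706298828)
 flag 101 [[0.5191, 0.2425, 0.1018], [0.5255, 0.2503, 0.1173], [0.5477, 0.2538, 0.119]]
 red 847 316 [[0.546, 0.2383, 0.0817], [0.5673, 0.2449, 0.0874], [0.5726, 0.248, 0.1233]]
 arm z 0.15039882582250452 was .2164
```

Request:
carry_out(
  commands=[1,0.03,0,-0.2,0,0,0,1,0.03,0,-0.5,0,0,0,1,0.03,0,-0.8,0,0,0,1,0.03,0,-1.1,0,0,0,1,0.03,0,-1.4,0,0,0,1,0.03,0,-1.7,0,0,0,1,0.03,0,-2,0,0,0,1,0.03,0,-2.3,0,0,0,1,0.03,0,-2.6,0,0,0,1,0.03,0,-2.9,0,0,0,1,0.03,0,-3.2,0,0,0,1,0.03,0,-3.25,0,0,0],
)

```text
time_s: 26.87
ee_pos: [0.5393, 0.2751, 0.2247]
eef_rot: [-3.133, 0.006, -0.195]
force: [-0.2, 0.9, 0.6]
grip_width: 0.0154
```

```bash
python3 g.py | grep -v knob;python3 - <<'E'
import cv2,numpy as np
from h import proj
a=cv2.imread('pics/g_wrist.png')
s=cv2.imread('pics/g_side.png');c=proj('side',[.55,.245,.09])[0].astype(int)
b=cv2.resize(s[c[1]-45:c[1]+45,c[0]-30:c[0]+30],(320,480),interpolation=cv2.INTER_CUBIC)
cv2.imwrite('pics/i.png',np.hstack([cv2.resize(a,(480,480)),b]))
E
```

```text
26.8667 [0.53931069 0.27513926 0.22467907] [-3.1332432   0.0062456  -0.19512745] [-0.16420251  0.85246665  0.60989988]
 top 1 ((0.543328583240509, 0.21336610615253448), (0.0, 0.0), 0.0)
 flag 22 [[0.52, 0.2513, 0.082], [0.5295, 0.2539, 0.0839], [0.5362, 0.2653, 0.0859]]
 red 134 54 [[0.5465, 0.2315, 0.0848], [0.5688, 0.2461, 0.0926], [0.5763, 0.2498, 0.1233]]
 arm z 0.1512557297136983 was .2164
 top 3 ((0.5375989079475403, 0.21337014436721802), (0.0007942699594423175, 0.0078373858705163), 14.261878967285156)
 flag 0 
 red 81 1 [[0.5598, 0.2076, 0.1285], [0.5598, 0.2076, 0.1285], [0.5598, 0.2076, 0.1285]]
 arm z 0.14973507114868392 was .2164
 top 32 ((0.5428574085235596, 0.2965121567249298), (0.02211117185652256, 0.05735141783952713), 78.95113372802734)
 flag 55 [[0.5188, 0.2398, 0.0815], [0.5222, 0.2519, 0.0845], [0.5434, 0.254, 0.1881]]
 red 741 408 [[0.5464, 0.2383, 0.0613], [0.5674, 0.2449, 0.0875], [0.5726, 0.248, 0.123]]
 arm z  was .2164
```

View pics/i.png

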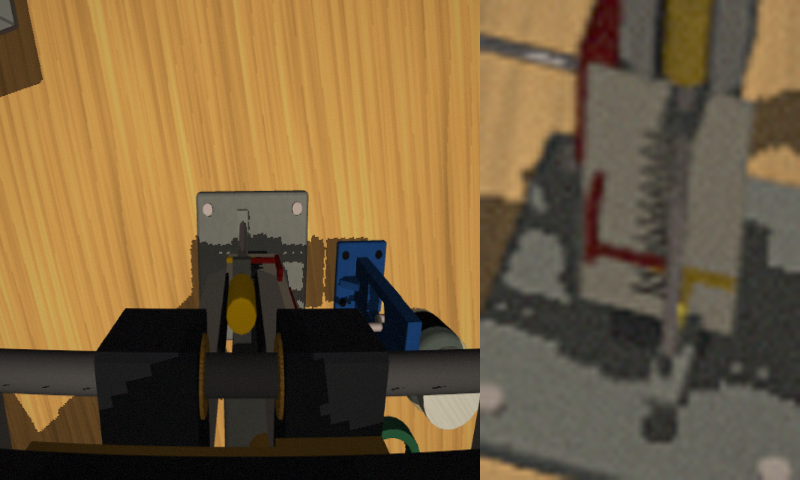

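The side crop shows the red pointer bar (590,245 to 660,262) in line with the yellow flag (710,275). I'm releasing the knob and withdrawing upward.

Request:
carry_out(
  commands=[-0.1,0,0,0,0,0,0,-0.1,0,0,0,0,0,0,-0.1,0,0,0,0,0,0,-0.1,0,0,0,0,0,0,-0.1,0,0,0,0,0,0,-0.1,0,0,0,0,0,0],
)

```text
time_s: 27.52
ee_pos: [0.5393, 0.2751, 0.2249]
eef_rot: [-3.133, 0.006, -0.195]
force: [0.4, -0.2, -0.8]
grip_width: 0.0502
```

Request:
carry_out(
  commands=[-0.1,0,0,0.5,0,0,0,-0.1,0,0,2,0,0,0,-0.1,0,0,5,0,0,0,-0.1,0,0,8,0,0,0,-0.1,0,0,11,0,0,0,-0.1,0,0,14,0,0,0,-0.1,0,0,16,0,0,0,-0.1,0,0,17,0,0,0,-0.1,0,0,17,0,0,0,-0.1,0,0,17,0,0,0],
)

```text
time_s: 28.35
ee_pos: [0.5393, 0.2751, 0.3949]
eef_rot: [-3.133, 0.006, -0.195]
force: [-0.6, 0.1, -0.8]
grip_width: 0.0519
```

```bash
python3 g.py
python3 - <<'E'
from h import *
e=np.array([.983,-.185])
for cam in ['side','wrist']:
    im,d=viewer.camera(cam);P,u,v=cloud(cam,d);hsv=cv2.cvtColor(im,cv2.COLOR_BGR2HSV)[v,u]
    s=(P[:,:2]-[.54,.217])@e
    b=(P[:,1]>.235)&(P[:,1]<.275)&(P[:,2]>.06)&(P[:,2]<.11)&(hsv[:,1]>110)
    red=b&((hsv[:,0]<8)|(hsv[:,0]>172))&(s<.02);y=b&(hsv[:,0]>18)&(hsv[:,0]<36)&(s<.0)&(s>-.035)
    for n,m in [('red',red),('yel',y)]:
        if m.any(): print(cam,n,m.sum(),'z',np.percentile(P[m][:,2],[10,50,90]).round(4),'s',np.percentile(s[m],[5,95]).round(3))
im=cv2.imread('pics/g_side.png');cv2.imwrite('pics/j.png',cv2.resize(im[190:430,220:400],(600,600*240//180),interpolation=cv2.INTER_CUBIC)[:600])
E
```

```text
28.35 [0.53930561 0.27508937 0.39485416] [-3.13315955  0.00607834 -0.19518274] [-0.62621428  0.05349624 -0.84497198]
side knob 162 [0.53068274 0.23929957 0.20843028] [0.54683513 0.28546242 0.25962664]
 top 63 ((0.539264976978302, 0.27709800004959106), (0.013337956741452217, 0.015407237224280834), 3.8575387001037598)
 flag 30 [[0.5198, 0.25, 0.0815], [0.5314, 0.2536, 0.0842], [0.5359, 0.2646, 0.0859]]
 red 161 61 [[0.549, 0.2306, 0.0851], [0.5686, 0.2458, 0.0901], [0.5764, 0.2493, 0.1239]]
 arm z 0.15059030317721023 was .2164
top knob 54 [0.53110525 0.20582696 0.23578851] [0.54528392 0.28031027 0.26895321]
 top 6 ((0.539385199546814, 0.20767910778522491), (0.006763245910406113, 0.0037785738240927458), 2.061520576477051)
 flag 0 
 red 84 1 [[0.5271, 0.1988, 0.108], [0.5271, 0.1988, 0.108], [0.5271, 0.1988, 0.108]]
 arm z 0.1510273900239565 was .2164
wrist knob 413 [0.53255185 0.2206997  0.20905435] [0.54761143 0.28288334 0.26112844]
 top 304 ((0.5383987426757812, 0.25200656056404114), (0.062009815126657486, 0.014836587943136692), 85.91136169433594)
 flag 27 [[0.519, 0.2423, 0.0835], [0.5224, 0.2498, 0.0853], [0.5458, 0.2534, 0.1317]]
 red 1104 146 [[0.5483, 0.2378, 0.0805], [0.5668, 0.2442, 0.0874], [0.5727, 0.2471, 0.1229]]
 arm z 0.15160227074967808 was .2164
side red 31 z [0.0845 0.0869 0.0881] s [-0.002  0.019]
side yel 44 z [0.0799 0.0842 0.0862] s [-0.027 -0.011]
wrist red 65 z [0.0855 0.0869 0.0878] s [0.001 0.019]
wrist yel 18 z [0.0834 0.0847 0.0867] s [-0.027 -0.023]
```

View pics/j.png

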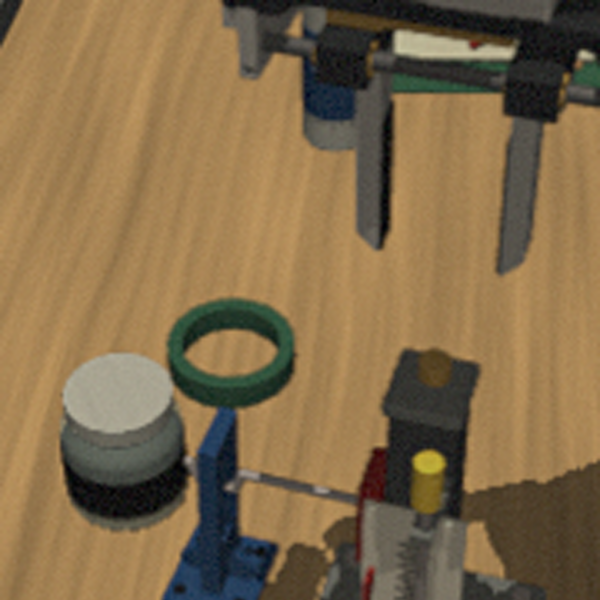

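The bracket hangs free and the gripper is well clear. The pointer reads about 2.3 mm above the flag, so I'll check that against the bias in the start picture, where both were nominally at zero.

Run:
```python
from h import *
e=np.array([.983,-.185])
im1,d1=viewer.camera('side');f=np.load('side0.npz')
for n0,im,d,z0 in [('start',f['im'],f['d'],.15),('now',im1,d1,.085)]:
    P,u,v=cloud('side',d);hsv=cv2.cvtColor(im,cv2.COLOR_BGR2HSV)[v,u];s=(P[:,:2]-[.54,.217])@e
    b=(P[:,1]>.235)&(P[:,1]<.275)&(abs(P[:,2]-z0)<.02)&(hsv[:,1]>110)
    red=b&((hsv[:,0]<8)|(hsv[:,0]>172));y=b&(hsv[:,0]>18)&(hsv[:,0]<36)&(s<-.01)&(s>-.035)
    for n,m in [('yel',y)]: print(n0,n,m.sum(),np.percentile(P[m][:,2],[25,50,75]).round(4))
    for a in np.arange(-.006,.036,.006):
        k=red&(s>=a)&(s<a+.006)
        if k.any(): print(n0,'red s',round(a+.003,3),k.sum(),np.percentile(P[k][:,2],[10,50,90]).round(4))
    m=(abs(P[:,2]-z0-.066)<.01)&(P[:,1]>.15)&(P[:,1]<.25)&(P[:,0]>.6)&(P[:,0]<.64);print('arm',np.median(P[m][:,2]).round(4),m.sum())
```

```text
start yel 39 [0.1475 0.1499 0.1507]
start red s -0.003 3 [0.1498 0.1515 0.1526]
start red s 0.003 7 [0.1494 0.1507 0.1512]
start red s 0.009 9 [0.1498 0.1523 0.1534]
start red s 0.015 6 [0.1504 0.1513 0.1525]
start red s 0.021 20 [0.1505 0.1536 0.1651]
start red s 0.027 2 [0.1662 0.1677 0.1691]
arm 0.2164 71
now yel 39 [0.0831 0.0845 0.0857]
now red s -0.003 3 [0.0843 0.0849 0.0854]
now red s 0.003 8 [0.0854 0.0864 0.0881]
now red s 0.009 8 [0.0846 0.0857 0.0886]
now red s 0.015 8 [0.0851 0.0865 0.0878]
now red s 0.021 13 [0.0842 0.087  0.0984]
now red s 0.027 8 [0.0849 0.0919 0.1016]
arm 0.1508 65
```

At the start both readings were level, with red reading 1–1.5 mm higher. The pointer has since travelled about 65.5 mm and the marker about 66 mm, so they agree to within 1 mm.

```bash
python3 -c "
from station import ticket,ctrl
print(ctrl.get_obs()['time_s'],ticket.hand_in())"
```

```text
the job is handed in; nothing more can be done
28.65 None
```

The bracket is weighed and the job is handed in at 28.7 s. It hangs free by its eye, about 65.6 mm down, or roughly 7.9 N. That agrees with the 8.0 N measured at the wrist while lifting it.

- **Lowering and release:** I lowered it at about 30 mm/s at most and let go with about 0 N measured on the hand. The hook height then stayed the same, within about 1 mm, before and after the marker was moved.
- **Sideways load:** A 0.5 mm sideways nudge before release briefly loaded the hook with about 5 N. I eased it out before opening the gripper.
- **Marker:** I slid it down about 66.0 mm, against about 65.5 mm for the pointer. Directly compared, the last pictures put the pointer 1.5–2.5 mm above the flag. The side camera showed a similar offset (1–1.5 mm) at the start, when both should have been at zero, so I take them as level within about 1 mm. The tolerance is 4 mm.
- **Everything else:** The tin, tape roll and can were never approached and look unmoved in the last picture, though I did not re-measure them. The gripper was clear of everything at hand-in.

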